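# Free a stuck focusing rail and park it against its stop

### The job

This returned focusing rail is gummed up: push its carriage along the rail, towards the grey end housing, until it breaks free, then bring it up gently but firmly against the spring buffer of the end stop hidden inside the housing and leave it resting there, without ramming the stop. Then swing the lock lever on top of the housing all the way over, and leave the other things on the counter alone.

Things in the scene. Friction and masses are not known exactly. Their poses are not given: they have to be found in the camera images.
- rail: Focusing rail fixed to the counter: base plate 100 (x) x 360 (y) x 12 mm, two guide rods, a block 46 mm high at the -y end, and at the +y end a closed grey housing 100 x 128 x 56 mm (y +50 to +178 mm, top 68 mm above the counter). Origin: middle of the plate's underside, on the counter. Its +y is the way to push the carriage, towards the housing; z up.
- carriage: Sliding carriage on the rods; origin 32 mm above the counter, under its middle; starts within 4 mm of rail y -105 mm. Pushed along rail +y, after at most 8 mm it sticks and takes 8 to 14 N (varies) to break free, within 25 mm of travel, with a small jump ahead. Then it slides with about 3 N of friction and stays where left. It meets the hidden stop somewhere between 55 and 125 mm of travel.
- housing: The closed grey end housing, fixed on the rail. Origin: centre of its underside (rail y +114, 12 mm above the counter). Hidden in it is the end stop, with a stiff spring buffer: the push rises by about 4 N for each mm beyond first touch, over the 3 N of sliding friction. Over 14 N on the stop (17 N of push) damages it. Let go, the carriage springs back under 1 mm or so and still rests on it.
- bracket_top (a point): Middle of the top edge of the carriage's upright bracket, 94 mm above the counter, 62 mm above the carriage's origin. The bracket, 40 mm (rail x) x 14 mm (rail y) x 50 mm tall, stands mid-way on the carriage plate (94 x 60 mm, top 44 mm above the counter). Its flat -y face is clear to push; a 6 mm screw stub is on the +y face. A nose rod runs from the carriage into the housing.
- lock (a joint): Angle of the lock lever, rad: 0 leaning to the rail's -x side (as found), 1.0 fully over to the +x side. It turns about an axis along rail y, at rail x 0, y +135 mm, 90 mm above the counter. Light (about 1 N at the ball); it stays where it is left.
- lock_tip (a point): Centre of the 26 mm steel ball on the lock lever, 70 mm from its axis (rod 10 mm thick; black foot 70 x 50 x 25 mm on the housing's top). At angle 0: rail x -34, y +135 mm, 151 mm above the counter; upright (0.5 rad): 160 mm above the counter; fully over: rail x +34 mm, 151 mm above the counter.
- rack: Bystander: wooden rack, 60 x 200 mm, with four black film cassettes upright in its slots, 58 mm tall, on the rail's +x side; loose. Origin: centre of its underside.
- crank: Bystander: silver rewind crank knob, 26 mm wide with a folded arm, 22 mm tall, loose on the counter on the rail's -x side. Origin: centre of the knob's underside.
- lens_cap: Bystander: matte grey lens cap, 66 mm wide, 9.5 mm tall, loose on the counter beyond the rail's +y end. Origin: centre of its underside.
- acrylic_box: Bystander: clear acrylic box, 80 x 110 x 45 mm, holding hot shoe covers, loose on the counter beyond the rail's -y end. Origin: centre of its underside.

How it is judged:
On the way, in this order (a step that is already met when the one before it is completed fails the run):
1. the carriage has broken free (pushed over 30 mm along the rail) (y of bracket_top in the frame of rail above -0.075 m), for 0.05 s.
2. the carriage presses on the hidden stop (over 1.5 N) (contact force between carriage and housing above 1.5 N), for 0.2 s.
3. the lock lever is swung over (value of joint lock above 0.85 rad), for 0.2 s.
At the end, for the whole second after the job is handed in: The carriage stands still and rests against the hidden stop in the housing (pressing on it with 0.7 to 14 N), and the lock lever is over (beyond 0.85 of its 1.0 rad) (contact force between carriage and housing between 0.7 and 14 N and value of joint lock above 0.85 rad and linear speed of carriage below 0.005 m/s); the robot touches nothing.
It fails at once if the carriage is pressed on the hidden stop with over 14 N (contact force between carriage and housing above 14 N).
It fails at once if the cassette rack is moved more than 15 mm (distance of rack from where it was at the start of the episode above 0.015 m).
It fails at once if the crank knob is moved more than 15 mm (distance of crank from where it was at the start of the episode above 0.015 m).
It fails at once if the lens cap is moved more than 15 mm (distance of lens_cap from where it was at the start of the episode above 0.015 m).
It fails at once if the acrylic box is moved more than 15 mm (distance of acrylic_box from where it was at the start of the episode above 0.015 m).
It also fails if it takes over 58 s, if anything falls off the work surface, if the arm or the gripper's body presses on something with over 40 N, if the wrist force passes 120 N, or if a joint passes its speed limit or range.

### The arm

A 6-joint arm with a two-finger parallel gripper is mounted at the origin on the work surface. World frame = base frame: x ahead of the robot, y to its left, z up, the work surface at z = 0. Lengths are in m, angles in rad, forces in N, time in s.
With the tool pointing down it reaches from about 0.325 to 0.9 m from the base axis. Payload 3.5 kg.
Tool frame: the origin (TCP) lies at the very end of the fingers, on their centre line; the grasp point (between the pads) lies 19 mm behind it; z points along the fingers, y is the line along which they close (so a half turn about z gives the same grasp; the last joint's range is limited). The gripper opens to 85 mm and grips with 20 to 120 N. Pads are 22 mm wide; open, the fingers measure 114 mm over their backs; the gripper's body (76 mm by 85 mm) begins 54 mm behind the grasp point. The pads swing forward as they close: fully open they stand 13 mm farther back than shut.
Start: joints at [-1.317, 0.276, -0.026, 1.268, 0, 1.467], TCP at [0.218, -0.586, 0.231] pointing down, gripper open.
Joint ranges: [-3.12, 3.12], [-0.85, 1.88], [-1.08, 1.24], [-1.95, 2.15], [-1.57, 1.53], [-3.14, 3.14]. Speed limits (rad/s): [2.57, 2.57, 3.14, 3.14, 3.14, 3.14].

### API

Orientations are given as a unit quaternion [w, x, y, z].
In Python, from plant import robot, snapshot, camera_model, order, nets gives the robot as it stands. The module is installed in compiled form; this text tells all that it offers.
- The arm moves only by the shell command python3 -m jog 'ROWS' [FORCE]. ROWS is a JSON object of lists of equal length, an entry for each row: "angular": the turn, a rotation vector about the tool's x, y, z scaled (see below), a list of three; "xyz": the shift along the tool's x, y, z scaled (see below), a list of three; "jaw": the closure, from -1 (fully open) to 1 (shut). In form: {"angular": [[wx, wy, wz], ...], "xyz": [[dx, dy, dz], ...], "jaw": [jaw, ...]}. A call has 1 to 10 rows; each row shifts and turns the commanded pose from where the row before left it, along the tool's axes as they then stand; what a row does not reach is not made up. The controller multiplies each number of a shift by 0.05 m and each number of a turn by 4 degrees. A row lasts 1/8 s, in which the tool goes at most 62.5 mm and 10.7 degrees, less where a joint would pass 70% of its speed; a pose out of reach is approached as far as the arm can. A call with a number of a shift or a turn outside -1 to 1 is refused whole. A call with a gripper value outside its range is refused whole. The fingers move at their own pace and stop on an object; FORCE is the grip in N (left out, the last holds). Time passes only in rows, so rows that do not move let the fingers close. It gives the time, the measured TCP pose, the force, the opening and the grip force at its end, in the units of the state.
- robot.sense(): the state, without advancing time (a new reading comes with each control period).
- snapshot(name): name is "side" or "top" or "wrist"; returns (picture, depth): 400x640x3 uint8, red, green, blue; 400x640 float32, m along the optical axis (not along the pixel's ray), 0 where there is no reading.
- camera_model(name): a dict with "fx", "fy", "cx", "cy" (pixels), "k1" (the pictures are not rectified: a ray, as slopes to the right and down, at radius r is drawn at 1 + k1 r^2 times it, then the intrinsics apply), "rvec" (rotation vector, rad) and "tvec" (3), from world to camera coordinates, as OpenCV has them. Camera axes: x right, y down, z forward; pixel columns grow to the right and rows downward; lengths in m; the calibration is good to about 2 mm. A picture is of the moment at which its call begins: read the wrist's pose just before it. camera_model takes no time and is no camera call; for the wrist camera it gives the pose at the moment of the call.
- order.close_job(): hands the job in; it is judged then, once.
Trained networks look in the newest picture that a camera, given by its name, has taken for a name from the list of things; names that differ only in an ending like _2 or _b are one class to them, and where a whole thing is asked for, a point or a joint stands for the part that bears it (a point fixed in the world has none). Each returns a list of dicts, best first, with "score" (0 to 1); they miss things now and then, are a little off and sometimes report something else, mostly with a low value. They report only what shows in the picture. A call takes as long as a camera call.
- nets.find_in(name, camera): "centre" ([column, row] in pixels, amid what is visible of it).
The state is a dict: "clock": time; "qpos": joint angles; "qd": joint speeds; "joint_torque": joint torques, N m; "position": TCP position; "tcp_rot": TCP orientation; "wrist_force": force on the tool from outside, world axes, zero at the start; "ft_torque": the same for the moment, N m; "grip_width": finger opening in m; "grasp_force": force on a finger pad.
Only numpy, scipy, OpenCV 4.12 (cv2) and the standard library are available. Lean on these libraries where they do the work, as an engineer would, in place of code of your own. Each camera call takes 0.05 s, during which the arm holds its last target. There are 200 camera calls.

## Working session

There is one attempt and no reset: what is moved stays moved. The work goes in short steps, Python scripts to look and compute and a shell command to move; the robot and the scene stay as the last step left them, time stands still between calls to the robot, and variables do not carry over. Pictures are saved under pics/ and viewed, at most 10 in all, crops included, and the job is handed in when it is done.

```bash
mkdir -p pics; cat > h.py <<'E'
import numpy as np, cv2
from scipy.spatial.transform import Rotation as R
from plant import robot, snapshot, camera_model, order, nets
def px2w(cam,m,c,r,depth=None,z=None):
    x=(c-m['cx'])/m['fx'];y=(r-m['cy'])/m['fy'];u,v=x,y
    for _ in range(20):
        f=1+m['k1']*(u*u+v*v);u,v=x/f,y/f
    Rm=R.from_rotvec(np.ravel(m['rvec'])).as_matrix();t=np.ravel(m['tvec'])
    o=-Rm.T@t;d=Rm.T@np.array([u,v,1.])
    s=depth if z is None else (z-o[2])/d[2]
    return o+s*d
E
python3 - <<'E'
from h import *
s=robot.sense();print(s)
for cam in ['top','side']:
    p,d=snapshot(cam);m=camera_model(cam);cv2.imwrite(f'pics/{cam}0.png',p[:,:,::-1]);np.save(f'{cam}.npy',d)
    for n in ['rail','carriage','housing','bracket_top','lock_tip','rack','crank','lens_cap','acrylic_box']:
        for q in nets.find_in(n,cam)[:2]:
            c,r=q['centre'];dd=d[int(r),int(c)]
            print(cam,n,round(q['score'],2),np.round([c,r]),px2w(cam,m,c,r,dd).round(3) if dd>0 else None)
E
```

```text
{'clock': 0.0, 'qpos': array([-1.31742457e+00,  2.77133789e-01, -2.78841740e-02,  1.26800323e+00,
        1.03059229e-05,  1.46742309e+00]), 'qd': array([-2.86446908e-03,  5.03798069e-04, -1.27597213e-03, -4.78272167e-04,
        1.72568228e-03, -7.36894808e-05]), 'joint_torque': array([ 7.84563872e-04, -4.45504904e+01,  2.95206034e+01,  1.61561568e-02,
       -7.64002016e-05,  4.66298872e-06]), 'position': array([ 0.21807905, -0.5848872 ,  0.23015766]), 'tcp_rot': array([-1.10969394e-03,  9.84133152e-01,  1.77428016e-01, -7.82151390e-05]), 'wrist_force': array([-0.14602064, -0.2138581 ,  0.28738395]), 'ft_torque': array([ 0.02097129, -0.03592646, -0.06362508]), 'grasp_force': 0.0, 'grip_width': 0.08527834980151222}
top rail 0.85 [329. 208.] [ 0.574 -0.027  0.045]
top carriage 0.96 [374. 214.] [ 0.557 -0.132  0.084]
top housing 0.67 [295. 198.] [0.593 0.052 0.069]
top bracket_top 0.97 [371. 213.] [ 0.566 -0.13   0.044]
top lock_tip 0.42 [273. 198.] [0.575 0.093 0.163]
top rack 0.59 [330. 146.] [ 0.739 -0.027  0.012]
top rack 0.55 [241. 173.] [0.662 0.196 0.009]
top lens_cap 0.7 [240. 174.] [0.66  0.198 0.01 ]
top acrylic_box 0.59 [450. 240.] [ 0.51  -0.329  0.005]
side rail 0.73 [324. 245.] [ 0.567 -0.057  0.024]
side carriage 0.73 [328. 275.] [ 0.554 -0.149  0.049]
side housing 0.97 [326. 201.] [0.594 0.032 0.067]
side bracket_top 0.81 [331. 274.] [ 0.559 -0.15   0.053]
side lock_tip 0.74 [312. 161.] [0.573 0.086 0.146]
side rack 0.79 [394. 227.] [ 0.727 -0.061  0.048]
side crank 0.49 [271. 280.] [ 0.44  -0.112  0.014]
side lens_cap 0.65 [341. 161.] [0.683 0.209 0.009]
side acrylic_box 0.84 [327. 366.] [ 0.511 -0.315  0.014]
```

View pics/top0.png

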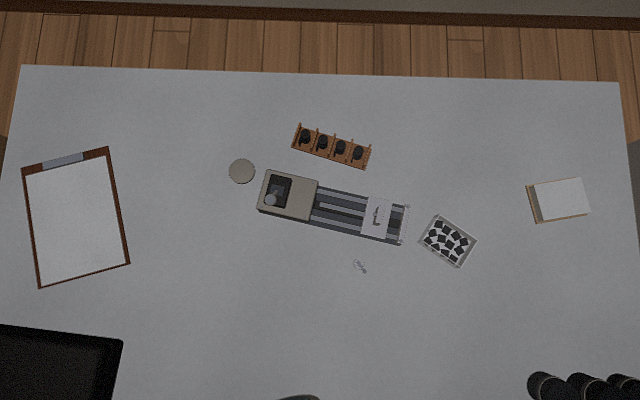

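View pics/side0.png

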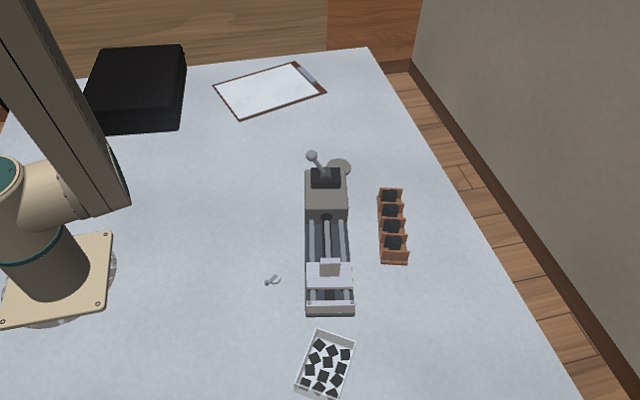

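The top view shows the rail (257–408, 170–243), housing at left, rack above it and crank at (360,266). The side view shows the lever leaning left at (312,157) and the bracket at (331,268). Next I'll fit the rail pose from depth.

```bash
python3 - <<'E'
from h import *
from scipy.optimize import minimize
P=[]
for cam in ['top','side']:
    d=np.load(cam+'.npy');m=camera_model(cam)
    X=np.array([px2w(cam,m,c,r,d[r,c]) for r in range(100,330) for c in range(220,430) if d[r,c]>0])
    P.append(X)
    g=X[(X[:,0]>.44)&(X[:,0]<.68)&(X[:,1]>-.25)&(X[:,1]<.17)]
    print(cam,'table z',np.median(X[abs(X[:,2])<.01][:,2]))
    h=g[abs(g[:,2]-.068)<.007]
    h=h[h[:,1]>-.03]
    rc=cv2.minAreaRect(h[:,:2].astype(np.float32)*1000);print('housing',len(h),rc, np.median(h[:,2]))
    a=g[(g[:,2]>.006)&(g[:,2]<.1)]
    rc=cv2.minAreaRect(a[:,:2].astype(np.float32)*1000);print('all',len(a),rc)
    b=g[(g[:,2]>.075)&(g[:,2]<.1)&(g[:,1]<-.06)];print('bracket',len(b),b.mean(0).round(4),b.max(0),b.min(0))
    b=g[(g[:,2]>.135)];print('ball',len(b),b.mean(0).round(4),b.max(0),b.min(0))
    k=X[(X[:,0]>.38)&(X[:,0]<.47)&(X[:,1]<-.05)&(X[:,1]>-.2)&(X[:,2]>.008)&(X[:,2]<.03)];print('crank',len(k),k.mean(0) if len(k) else 0)
E
```

```text
top table z 0.000784567154135829
housing 1571 ((601.0645751953125, 71.62310028076172), (128.4729461669922, 100.31411743164062), 78.1360855102539) 0.06848986600125595
all 6132 ((550.52685546875, -34.78880310058594), (439.12005615234375, 198.8756866455078), 81.86338806152344)
bracket 134 [ 0.5549 -0.1409  0.0924] [ 0.57497442 -0.12956965  0.09760231] [ 0.53515512 -0.15199999  0.07540359]
ball 120 [0.5712 0.098  0.1605] [0.58405385 0.11050462 0.16684751] [0.56023436 0.08648563 0.15151212]
crank 99 [ 0.44290193 -0.10650377  0.01239402]
side table z -0.00028557446373722595
housing 1211 ((601.8841552734375, 72.65643310546875), (132.03285217285156, 99.0649185180664), 77.88558197021484) 0.06746351121157956
all 6674 ((538.095703125, -51.34521484375), (401.3092041015625, 173.27847290039062), 78.09693145751953)
bracket 218 [ 0.5563 -0.1444  0.0895] [ 0.57695398 -0.13258408  0.09671708] [ 0.53671646 -0.1522853   0.07586156]
ball 113 [0.5725 0.0943 0.1552] [0.58709407 0.1075041  0.16524325] [0.56014448 0.0868733  0.13517177]
crank 112 [ 0.44155014 -0.1088129   0.01239135]
```

```bash
python3 -m jog '{"angular":[[0,0,-1],[0,0,-1],[0,0,-1],[0,0,-1],[0,0,-1],[0,0,-1],[0,0,-1],[0,0,-1],[0,0,-1],[0,0,-1]],"xyz":[[0,0,0],[0,0,0],[0,0,0],[0,0,0],[0,0,0],[0,0,0],[0,0,0],[0,0,0],[0,0,0],[0,0,0]],"jaw":[1,1,1,1,1,1,1,1,1,1]}' 60
python3 -m jog '{"angular":[[0,0,-1],[0,0,-1],[0,0,-1],[0,0,-1],[0,0,-0.4],[0,0,0],[0,0,0],[0,0,0],[0,0,0],[0,0,0]],"xyz":[[0,0,0],[0,0,0],[0,0,0],[0,0,0],[0,0,0],[0.9,0.5,0],[0.9,0.5,0],[0.9,0.5,0],[0.9,0.5,0],[0.9,0.5,0]],"jaw":[1,1,1,1,1,1,1,1,1,1]}'
python3 -m jog '{"angular":[[0,0,0],[0,0,0],[0,0,0],[0,0,0],[0,0,0],[0,0,0]],"xyz":[[0.9,0.5,0],[0.9,0.5,0],[0.9,0.5,0],[0.9,0.5,0],[0,0,0],[0,0,0]],"jaw":[1,1,1,1,1,1]}'
cat >> h.py <<'E'
U=np.array([.2079,.9781,0]);V=np.array([.9781,-.2079,0]);O=np.array([.5776,-.0395,0])
def st():
    s=robot.sense();p=s['position']-O;w=s['tcp_rot'];M=R.from_quat([w[1],w[2],w[3],w[0]]).as_matrix()
    f=s['wrist_force']
    print('t',round(s['clock'],2),'rail x,y,z mm',(1000*np.array([p@V,p@U,p[2]])).round(1),'F x,y,z',np.round([f@V,f@U,f[2]],1),'toolx yaw',np.degrees(np.arctan2(M[1,0],M[0,0])).round(2),'tz',M[:,2].round(3),'w',round(s['grip_width'],4))
E
python3 -c "
from h import *
st()
p,d=snapshot('side');cv2.imwrite('pics/s1.png',p[:,:,::-1])"
```

```text
clock: 2.25
position: [0.2183, -0.5856, 0.2313]
tcp_rot: [0.0, 0.863, 0.504, 0.0]
wrist_force: [-1.2, -0.2, 0.2]
grip_width: -0.0
grasp_force: 0.0
clock: 3.5
position: [0.3882, -0.3902, 0.2315]
tcp_rot: [0.0, 0.777, 0.629, 0.0]
wrist_force: [0.3, -0.1, -0.9]
grip_width: -0.0004
grasp_force: 0.0
clock: 4.25
position: [0.5221, -0.2361, 0.2312]
tcp_rot: [-0.0, 0.777, 0.63, -0.0]
wrist_force: [-0.0, -0.6, -0.1]
grip_width: 0.0003
grasp_force: 0.0
t 4.25 rail x,y,z mm [ -13.4 -203.9  231.2] F x,y,z [ 0.1 -0.6 -0.1] toolx yaw 78.06 tz [-0.001 -0.    -1.   ] w 0.0003
```

```bash
python3 -m jog '{"angular":[[0,0,0],[0,0,0],[0,0,0],[0,0,0],[0,0,0],[0,0,0],[0,0,0]],"xyz":[[1,0.27,0],[0,0,1],[0,0,1],[0,0,0.9],[0,0,0.48],[0,0,0],[0,0,0]],"jaw":[1,1,1,1,1,1,1]}'
python3 -c "
from h import *
st()
p,d=snapshot('side');cv2.imwrite('pics/s2.png',cv2.resize(p[150:350,220:440,::-1],None,fx=2.5,fy=2.5))"
```

```text
clock: 5.18
position: [0.5464, -0.1912, 0.0636]
tcp_rot: [0.001, 0.777, 0.629, 0.0]
wrist_force: [0.4, 0.8, 0.1]
grip_width: -0.0001
grasp_force: 0.0
t 5.17 rail x,y,z mm [   1.1 -154.9   63.6] F x,y,z [0.2 0.9 0.1] toolx yaw 77.96 tz [ 0.002 -0.001 -1.   ] w -0.0001
```

View pics/s2.png

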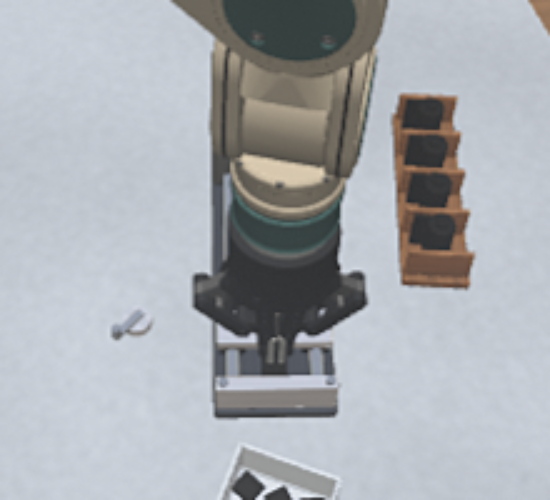

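The shut fingers (tip at about (275,350) in the crop) stand between the end block and the carriage, clear of the crank and rack. Now advancing.

```bash
python3 -m jog '{"angular":[[0,0,0],[0,0,0],[0,0,0],[0,0,0]],"xyz":[[0.24,-0.02,0],[0.24,0,0],[0,0,0],[0,0,0]],"jaw":[1,1,1,1]}' >/dev/null
python3 -c "
from h import *
st()"
python3 -m jog '{"angular":[[0,0,0],[0,0,0],[0,0,0],[0,0,0],[0,0,0],[0,0,0],[0,0,0],[0,0,0],[0,0,0],[0,0,0]],"xyz":[[0.04,0,0],[0.04,0,0],[0.04,0,0],[0.04,0,0],[0.04,0,0],[0.04,0,0],[0,0,0],[0,0,0],[0,0,0],[0,0,0]],"jaw":[1,1,1,1,1,1,1,1,1,1]}' >/dev/null
python3 -c "
from h import *
st()"
```

```text
t 5.72 rail x,y,z mm [  -0.7 -129.4   62.5] F x,y,z [ 0.1  0.7 -0.2] toolx yaw 78.09 tz [ 0. -0. -1.] w -0.0003
t 6.97 rail x,y,z mm [  -0.8 -120.2   62.3] F x,y,z [-0.1 -8.3 -0.7] toolx yaw 77.96 tz [-0.002 -0.005 -1.   ] w -0.0001
```

```bash
python3 -m jog '{"angular":[[0,0,0],[0,0,0],[0,0,0],[0,0,0]],"xyz":[[0.04,0,0],[0.02,0,0],[0,0,0],[0,0,0]],"jaw":[1,1,1,1]}' >/dev/null
python3 -c "
from h import *
st()"
python3 -m jog '{"angular":[[0,0,0],[0,0,0],[0,0,0],[0,0,0]],"xyz":[[0.04,0,0],[0.02,0,0],[0,0,0],[0,0,0]],"jaw":[1,1,1,1]}' >/dev/null
python3 -c "
from h import *
st()"
```

```text
t 7.47 rail x,y,z mm [  -0.8 -117.    62.4] F x,y,z [-0.6 -7.7 -0.1] toolx yaw 77.96 tz [-0.001 -0.005 -1.   ] w -0.0001
t 7.97 rail x,y,z mm [  -0.8 -111.6   62.3] F x,y,z [-0.  -1.8 -0.5] toolx yaw 78.05 tz [ 0.  0. -1.] w -0.0
```

```bash
python3 -m jog '{"angular":[[0,0,0],[0,0,0],[0,0,0],[0,0,0],[0,0,0],[0,0,0],[0,0,0],[0,0,0],[0,0,0],[0,0,0]],"xyz":[[0.05,0,0],[0.05,0,0],[0.05,0,0],[0.05,0,0],[0.05,0,0],[0.05,0,0],[0.05,0,0],[0.05,0,0],[0,0,0],[0,0,0]],"jaw":[1,1,1,1,1,1,1,1,1,1]}' >/dev/null
python3 -c "
from h import *
st()"
```

```text
t 9.22 rail x,y,z mm [ -0.8 -91.3  62.3] F x,y,z [-0.2 -1.4  1.1] toolx yaw 78.06 tz [ 0.     0.001 -1.   ] w 0.0002
```

```bash
python3 -m jog '{"angular":[[0,0,0],[0,0,0],[0,0,0],[0,0,0],[0,0,0],[0,0,0],[0,0,0],[0,0,0],[0,0,0]],"xyz":[[0.05,0,0],[0.05,0,0],[0.05,0,0],[0.05,0,0],[0.05,0,0],[0.05,0,0],[0.05,0,0],[0,0,0],[0,0,0]],"jaw":[1,1,1,1,1,1,1,1,1]}' >/dev/null
python3 -c "
from h import *
st()"
python3 -m jog '{"angular":[[0,0,0],[0,0,0],[0,0,0],[0,0,0],[0,0,0],[0,0,0]],"xyz":[[0.02,0,0],[0.02,0,0],[0.02,0,0],[0.02,0,0],[0.02,0,0],[0,0,0]],"jaw":[1,1,1,1,1,1]}' >/dev/null
python3 -c "
from h import *
st()"
```

```text
t 10.35 rail x,y,z mm [ -0.8 -73.7  62.3] F x,y,z [-0.1 -1.3  0.1] toolx yaw 78.06 tz [ 0.     0.001 -1.   ] w -0.0001
t 11.1 rail x,y,z mm [ -0.8 -69.1  62.3] F x,y,z [-0.2 -2.   1.4] toolx yaw 78.05 tz [ 0.  0. -1.] w -0.0001
```

```bash
python3 -m jog '{"angular":[[0,0,0],[0,0,0],[0,0,0],[0,0,0],[0,0,0],[0,0,0]],"xyz":[[0.02,0,0],[0.02,0,0],[0.02,0,0],[0.02,0,0],[0.02,0,0],[0,0,0]],"jaw":[1,1,1,1,1,1]}' >/dev/null
python3 -c "
from h import *
st()"
```

```text
t 11.85 rail x,y,z mm [ -0.8 -64.   62.3] F x,y,z [ 0.2 -2.7  0.8] toolx yaw 78.05 tz [ 0.  0. -1.] w 0.0003
```

```bash
cat > chk.py <<'E'
from h import *
import sys
st(); sys.exit(-(robot.sense()['wrist_force']@U)>4.3)
E
python3 -m jog '{"angular":[[0,0,0],[0,0,0],[0,0,0],[0,0,0],[0,0,0]],"xyz":[[0.02,0,0],[0.02,0,0],[0.02,0,0],[0.02,0,0],[0,0,0]],"jaw":[1,1,1,1,1]}' >/dev/null && python3 chk.py &&
python3 -m jog '{"angular":[[0,0,0],[0,0,0],[0,0,0],[0,0,0],[0,0,0]],"xyz":[[0.02,0,0],[0.02,0,0],[0.02,0,0],[0.02,0,0],[0,0,0]],"jaw":[1,1,1,1,1]}' >/dev/null && python3 chk.py &&
python3 -m jog '{"angular":[[0,0,0],[0,0,0],[0,0,0],[0,0,0],[0,0,0]],"xyz":[[0.02,0,0],[0.02,0,0],[0.02,0,0],[0.02,0,0],[0,0,0]],"jaw":[1,1,1,1,1]}' >/dev/null && python3 chk.py &&
python3 -m jog '{"angular":[[0,0,0],[0,0,0],[0,0,0],[0,0,0],[0,0,0]],"xyz":[[0.02,0,0],[0.02,0,0],[0.02,0,0],[0.02,0,0],[0,0,0]],"jaw":[1,1,1,1,1]}' >/dev/null && python3 chk.py &&
python3 -m jog '{"angular":[[0,0,0],[0,0,0],[0,0,0],[0,0,0],[0,0,0]],"xyz":[[0.02,0,0],[0.02,0,0],[0.02,0,0],[0.02,0,0],[0,0,0]],"jaw":[1,1,1,1,1]}' >/dev/null && python3 chk.py
```

```text
t 12.47 rail x,y,z mm [ -0.8 -60.   62.3] F x,y,z [ 0.  -3.1 -0.4] toolx yaw 78.05 tz [ 0.  0. -1.] w -0.0False
```

```bash
sed -i 's/sys.exit(\(.*\))$/sys.exit(int(\1))/' chk.py
python3 -m jog '{"angular":[[0,0,0],[0,0,0],[0,0,0],[0,0,0],[0,0,0]],"xyz":[[0.02,0,0],[0.02,0,0],[0.02,0,0],[0.02,0,0],[0,0,0]],"jaw":[1,1,1,1,1]}' >/dev/null && python3 chk.py &&
python3 -m jog '{"angular":[[0,0,0],[0,0,0],[0,0,0],[0,0,0],[0,0,0]],"xyz":[[0.02,0,0],[0.02,0,0],[0.02,0,0],[0.02,0,0],[0,0,0]],"jaw":[1,1,1,1,1]}' >/dev/null && python3 chk.py &&
python3 -m jog '{"angular":[[0,0,0],[0,0,0],[0,0,0],[0,0,0],[0,0,0]],"xyz":[[0.02,0,0],[0.02,0,0],[0.02,0,0],[0.02,0,0],[0,0,0]],"jaw":[1,1,1,1,1]}' >/dev/null && python3 chk.py &&
python3 -m jog '{"angular":[[0,0,0],[0,0,0],[0,0,0],[0,0,0],[0,0,0]],"xyz":[[0.02,0,0],[0.02,0,0],[0.02,0,0],[0.02,0,0],[0,0,0]],"jaw":[1,1,1,1,1]}' >/dev/null && python3 chk.py &&
python3 -m jog '{"angular":[[0,0,0],[0,0,0],[0,0,0],[0,0,0],[0,0,0]],"xyz":[[0.02,0,0],[0.02,0,0],[0.02,0,0],[0.02,0,0],[0,0,0]],"jaw":[1,1,1,1,1]}' >/dev/null && python3 chk.py
```

```text
t 13.1 rail x,y,z mm [ -0.8 -56.4  62.3] F x,y,z [-0.1 -3.7  1.1] toolx yaw 78.04 tz [-0. -0. -1.] w 0.0
t 13.72 rail x,y,z mm [ -0.8 -54.7  62.4] F x,y,z [  0.1 -10.6   1.5] toolx yaw 77.96 tz [-0.001 -0.006 -1.   ] w -0.0001
```

```bash

python3 -m jog '{"angular":[[0,0,0],[0,0,0],[0,0,0],[0,0,0]],"xyz":[[0,0,0],[0,0,0],[0,0,0],[0,0,0]],"jaw":[1,1,1,1]}' >/dev/null ; python3 chk.py
python3 -m jog '{"angular":[[0,0,0],[0,0,0],[0,0,0],[0,0,0]],"xyz":[[0.01,0,0],[0,0,0],[0,0,0],[0,0,0]],"jaw":[1,1,1,1]}' >/dev/null ; python3 chk.py
```

```text
t 14.22 rail x,y,z mm [ -0.8 -54.7  62.4] F x,y,z [-0.2 -9.5  1.7] toolx yaw 77.96 tz [-0.001 -0.005 -1.   ] w 0.0
t 14.72 rail x,y,z mm [ -0.8 -54.6  62.4] F x,y,z [ -0.7 -10.8   1.2] toolx yaw 77.94 tz [-0.002 -0.006 -1.   ] w -0.0
```

```bash

python3 -m jog '{"angular":[[0,0,0],[0,0,0],[0,0,0],[0,0,0],[0,0,0],[0,0,0],[0,0,0],[0,0,0],[0,0,0],[0,0,0]],"xyz":[[-0.04,0,0],[-0.04,0,0],[-0.04,0,0],[-0.2,0,0],[-0.3,0,0],[0,0,0],[0,0,-0.9],[0,0,-0.9],[0,0,-0.9],[0,0,-0.4]],"jaw":[1,1,1,1,1,1,1,1,1,1]}' >/dev/null ; python3 chk.py
python3 -m jog '{"angular":[[0,0,0],[0,0,0],[0,0,0],[0,0,0],[0,0,0],[0,0,0],[0,0,0],[0,0,0],[0,0,0]],"xyz":[[0,-0.8,0],[0,-0.8,0],[0.9,0,0],[0.9,0,0],[0.9,0,0],[0.9,0,0],[0.7,0,0],[0,0,0],[0,0,0]],"jaw":[1,1,1,1,1,1,1,1,1]}' >/dev/null ; python3 chk.py
python3 - <<'E'
from h import *
for cam in ['side','wrist']:
    p,d=snapshot(cam);cv2.imwrite(f'pics/{cam}3.png',p[:,:,::-1]);m=camera_model(cam)
    for n in ['lock_tip','bracket_top']:
        for q in nets.find_in(n,cam)[:1]:
            c,r=q['centre'];w=px2w(cam,m,c,r,d[int(r),int(c)])-O;print(cam,n,q['score'],c,r,w@V,w@U,w[2])
E
```

```text
t 15.97 rail x,y,z mm [  0.8 -82.8 220.8] F x,y,z [-0.3 -0.2 -1.1] toolx yaw 78.03 tz [ 0.005 -0.001 -1.   ] w -0.0001
t 17.1 rail x,y,z mm [-81.2 131.9 217.1] F x,y,z [ 0.  -0.3 -0.4] toolx yaw 78.05 tz [-0.001 -0.    -1.   ] w -0.0001
side lock_tip 0.52 311.3 159.9 -0.032410349017520025 0.1222184676560487 0.14866163971609603
side bracket_top 0.74 328.0 246.7 0.0015382087597357074 -0.044564224597668074 0.05327193969599597
wrist lock_tip 0.83 397.2 209.6 -0.03170332113977133 0.14074494126344575 0.16408706091201014
wrist bracket_top 0.63 403.2 283.8 0.018631748035364347 0.004404676610016518 0.012685538917902306
```

View pics/wrist3.png

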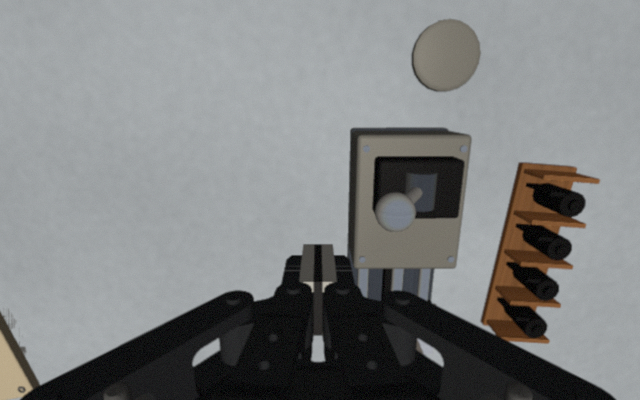

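The wrist view shows the ball at (397,210), still leaning to -x, level with the fingers along the rail; rack and cap are clear. Descend beside it and push.

```bash

python3 -m jog '{"angular":[[0,0,0],[0,0,0],[0,0,0],[0,0,0],[0,0,0]],"xyz":[[0.1,0,0.8],[0,0,0.74],[0,0.2,0],[0,0,0],[0,0,0]],"jaw":[1,1,1,1,1]}' >/dev/null ; python3 chk.py
python3 -m jog '{"angular":[[0,0,0],[0,0,0],[0,0,0],[0,0,0],[0,0,0],[0,0,0],[0,0,0],[0,0,0],[0,0,0],[0,0,0]],"xyz":[[0,0.1,0],[0,0.1,0],[0,0.1,0],[0,0.1,0],[0,0.1,0],[0,0.1,0],[0,0.1,0],[0,0.1,0],[0,0,0],[0,0,0]],"jaw":[1,1,1,1,1,1,1,1,1,1]}' >/dev/null ; python3 chk.py
```

```text
t 18.02 rail x,y,z mm [-69.1 137.6 142.4] F x,y,z [-0.1  0.2  0.5] toolx yaw 78.02 tz [ 0.004  0.    -1.   ] w 0.0001
t 19.27 rail x,y,z mm [-30.7 137.2 140.3] F x,y,z [-0.1  0.1  0.1] toolx yaw 78.04 tz [ 0.001 -0.    -1.   ] w 0.0001
```

```bash

python3 -m jog '{"angular":[[0,0,0],[0,0,0],[0,0,0],[0,0,0],[0,0,0],[0,0,0],[0,0,0],[0,0,0],[0,0,0]],"xyz":[[0,0.1,0],[0,0.1,0],[0,0.1,0],[0,0.1,0],[0,0.1,0],[0,0.1,0],[0,0.1,0],[0,0,0],[0,0,0]],"jaw":[1,1,1,1,1,1,1,1,1]}' >/dev/null ; python3 chk.py
python3 -m jog '{"angular":[[0,0,0],[0,0,0],[0,0,0],[0,0,0],[0,0,0]],"xyz":[[0,0.04,0],[0,0.04,0],[0,0.04,0],[0,0,0],[0,0,0]],"jaw":[1,1,1,1,1]}' >/dev/null ; python3 chk.py
python3 - <<'E'
from h import *
p,d=snapshot('side');cv2.imwrite('pics/s4.png',cv2.resize(p[80:280,220:440,::-1],None,fx=2.5,fy=2.5))
E
```

```text
t 20.4 rail x,y,z mm [  4.4 137.3 140.5] F x,y,z [ 0.7 -0.4  0.5] toolx yaw 78.04 tz [ 0.001 -0.    -1.   ] w 0.0002
t 21.02 rail x,y,z mm [  9.9 137.2 140.2] F x,y,z [-1.4 -0.5 -0.7] toolx yaw 78.04 tz [-0. -0. -1.] w 0.0001
```

View pics/s4.png

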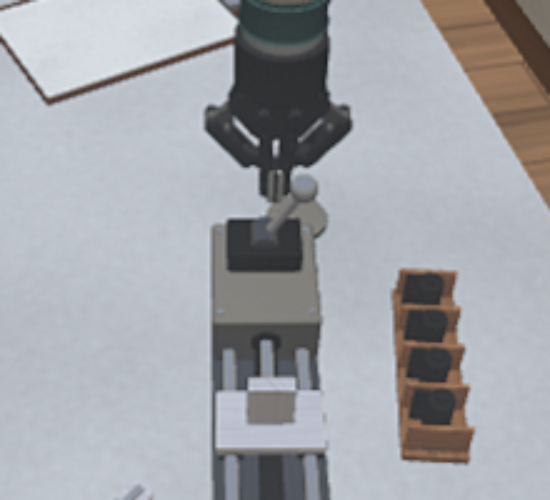

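The lever leans to +x with the ball at (304,187), and the carriage is well along the rail at about (272,415). Push a little further until the lever's stop is felt.

```bash

python3 -m jog '{"angular":[[0,0,0],[0,0,0],[0,0,0],[0,0,0],[0,0,0]],"xyz":[[0,0.03,0],[0,0.03,0],[0,0.03,0],[0,0,0],[0,0,0]],"jaw":[1,1,1,1,1]}' >/dev/null ; python3 chk.py
python3 -m jog '{"angular":[[0,0,0],[0,0,0],[0,0,0],[0,0,0],[0,0,0]],"xyz":[[0,0.02,0],[0,0.02,0],[0,0,0],[0,0,0],[0,0,0]],"jaw":[1,1,1,1,1]}' >/dev/null ; python3 chk.py
```

```text
t 21.7 rail x,y,z mm [ 10.5 137.2 140. ] F x,y,z [-9.  -0.5  5.1] toolx yaw 78.08 tz [-0.008  0.001 -1.   ] w 0.0001
t 22.32 rail x,y,z mm [ 10.7 137.2 139.9] F x,y,z [-15.1  -0.4   7.6] toolx yaw 78.1 tz [-0.011  0.002 -1.   ] w -0.0003
```

Firm end stop is felt, so the lever is fully over. Retreat to -x, then up, and look.

```bash

python3 -m jog '{"angular":[[0,0,0],[0,0,0],[0,0,0],[0,0,0],[0,0,0],[0,0,0],[0,0,0]],"xyz":[[0,-0.2,0],[0,-0.5,0],[0,-0.5,0],[0,0,-0.9],[0,0,-0.9],[0,0,0],[0,0,0]],"jaw":[1,1,1,1,1,1,1]}' >/dev/null ; python3 chk.py
python3 - <<'E'
from h import *
p,d=snapshot('side');cv2.imwrite('pics/s5.png',cv2.resize(p[80:280,220:440,::-1],None,fx=2.5,fy=2.5));m=camera_model('side')
X=np.array([px2w('side',m,c,r,d[r,c])-O for r in range(100,330) for c in range(220,430) if d[r,c]>0])
L=np.c_[X@V,X@U,X[:,2]]
b=L[(abs(L[:,0])<.03)&(L[:,1]<.02)&(L[:,1]>-.1)&(L[:,2]>.09)&(L[:,2]<.1)];print('bracket',len(b),b.mean(0))
b=L[(abs(L[:,0])<.06)&(abs(L[:,1]-.135)<.03)&(L[:,2]>.143)&(L[:,2]<.17)];print('ball',len(b),b.mean(0),b.min(0),b.max(0))
E
```

```text
t 23.2 rail x,y,z mm [-42.7 137.3 230.7] F x,y,z [-0.  -0.1 -0.1] toolx yaw 78.04 tz [ 0.002 -0.    -1.   ] w -0.0001
bracket 113 [ 0.000462   -0.03937984  0.09329445]
ball 108 [0.03282443 0.12994262 0.15667288] [0.02047299 0.12127256 0.14398701] [0.04535631 0.14423428 0.16486689]
```

View pics/s5.png

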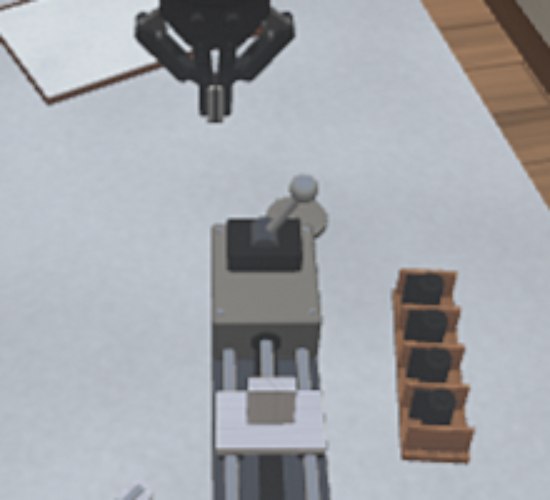

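The ball rests at rail x ≈ +33 mm (fully over), the carriage is where it was left (bracket at rail y ≈ -39 mm), and the robot touches nothing.

```bash
python3 -c "
from plant import order
print(order.close_job())"
```

```text
the job is handed in; nothing more can be done
None
```

The job is handed in, with no verdict returned: the carriage broke free and was left against the hidden stop after a push of about 8 N on it, the lock lever is fully over, and the gripper stayed clear of the bystanders.

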